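# Trace a weld bead with a sprung probe arm, then hold the rod out at its length mark

## Task

Take the upright grey grip of the sprung probe arm, bring the probe tip over the end of the weld bead nearest the robot and guide it slowly (about 3 cm per second) along the whole bead to its far end, keeping the tip over the bead. Then pull the telescoping rod farther out against its spring until the whole ring mark on the rod has just come out of the tube's mouth, without running it to its end stop, and finish holding the grip still there so that the length can be read. Leave the loose samples around it where they are.

Things in the scene. Friction and masses are not known exactly. Their poses are not given: they have to be found in the camera images.
- stand: fixed stand of the probe arm: dark steel foot plate 96 x 96 x 10 mm with a column; origin under the centre of the foot, on the arm's vertical pivot axis, at the height of the work surface. The arm points along the stand's +y (to the robot's left, give or take) when joint tube is 0
- tube (a joint): swing of the arm about the stand's vertical pivot axis, rad, positive anticlockwise from above; turns easily, range -0.8 to 0.8. The aluminium tube is horizontal, axis 65 mm above the surface, 20 mm thick (collar at the mouth 23 mm), top of the pivot 86 mm above the surface
- probe_rod (a joint): how far the steel rod (12 mm thick) is pulled out of the tube, m: 0 fully in, 0.14 at its end stop; the ring mark has just come out of the tube's mouth at 0.120. An inner spring pulls it in: 3 N at 0, 9 N at 0.120. The axis of grip and probe tip lies 0.190 m from the pivot axis plus this value
- tube_mouth (a point): centre of the tube's open end, 165 mm from the pivot axis, 65 mm above the surface. The ring mark, a dark 6 mm wide ring of 15.6 mm diameter round the rod, is hidden inside the tube at first and comes out of this mouth; at 0.120 the whole ring has just come out, its inner edge level with the mouth
- probe_grip: upright grey round grip, 22 mm diameter, 49 mm tall, from 76 to 125 mm above the surface, standing on the rod's outer end block (24 x 24 mm, top 75 mm above the surface) and free to swivel about its own vertical axis; origin at the centre of its underside. It moves only horizontally, with the rod and the tube
- probe_tip (a point): lower end of the probe, on the grip's axis, 16 mm above the surface (4 mm above the bead); it cannot go up or down and never touches the coupon
- coupon: fixed weld coupon: two dark steel plates lying side by side, together 120 x 89 x 10 mm, joined by a bright rippled weld bead 100 mm long, about 10 mm wide, 1 to 2 mm proud; origin under the middle of the bead, on the surface; the bead runs along the coupon's x axis from x = -50 mm (end nearest the robot) to x = +50 mm (far end)
- steel_sample_1: loose round steel sample, 42 mm diameter, 22 mm high, a bystander; origin under its centre
- mount_5: loose round specimen mount, 30 mm diameter, 18 mm high, a bystander; origin under its centre
- ref_block_1: loose square reference block, 50 x 50 x 8 mm, a bystander; origin under its centre

How it is judged (in metres and radians):
On the way, in this order (a step that is already met when the one before it is completed fails the run):
1. the probe tip is over the bead, at the bead's near end (x of probe_tip in the frame of coupon between -0.054 and -0.04 m and y of probe_tip in the frame of coupon between -0.007 and 0.007 m), for 0.1 s.
2. the probe tip is over the bead, a quarter of the way (x of probe_tip in the frame of coupon between -0.028 and -0.016 m and y of probe_tip in the frame of coupon between -0.007 and 0.007 m), for 0.1 s.
3. the probe tip is over the bead, half way (x of probe_tip in the frame of coupon between -0.006 and 0.006 m and y of probe_tip in the frame of coupon between -0.007 and 0.007 m), for 0.1 s.
4. the probe tip is over the bead, three quarters of the way (x of probe_tip in the frame of coupon between 0.016 and 0.028 m and y of probe_tip in the frame of coupon between -0.007 and 0.007 m), for 0.1 s.
5. the probe tip is over the bead, at the bead's far end (x of probe_tip in the frame of coupon between 0.04 and 0.054 m and y of probe_tip in the frame of coupon between -0.007 and 0.007 m), for 0.1 s.
At the end, for the whole second after the job is handed in: after the trace (tip within 7 mm of the bead's centre line at its near end, quarter, half, three quarters and far end, in that order, each for 0.1 s), the rod stands 115 to 125 mm out (mark at 120 mm), still (under 10 mm/s), held against its spring by the fingers on the grip (over 2 N) (value of joint probe_rod between 0.115 and 0.125 m and velocity of joint probe_rod between -0.01 and 0.01 m/s and linear speed of probe_grip below 0.01 m/s and contact force between the fingers and probe_grip above 2 N); the arm keeps its last pose, push and grip.
It fails at once if the tip is rushed along the bead (over 0.12 m/s) (x of probe_tip in the frame of coupon between -0.04 and 0.04 m and y of probe_tip in the frame of coupon between -0.007 and 0.007 m and linear speed of probe_grip above 0.12 m/s).
It fails at once if the rod is run out to its end stop (over 137 mm) (value of joint probe_rod above 0.137 m).
It fails at once if a loose sample is moved more than 12 mm (distance of any of steel_sample_1, mount_5, ref_block_1 from where it was at the start of the episode above 0.012 m).
It also fails if it takes over 45 s, if anything falls off the work surface, if the arm or the gripper's body presses on something with over 40 N, if the wrist force passes 120 N, or if a joint passes its speed limit or range.

## Robot

A 7-joint arm with a two-finger parallel gripper is mounted at the origin on a cart in front of the work surface, level with it; the furniture and walls round the work are solid. World frame = base frame: x ahead of the robot, y to its left, z up, the work surface at z = 0. Lengths are in mm, angles in rad, forces in N, time in s.
With the tool pointing down it reaches from about 400 to 850 mm from the base axis. Payload 4.5 kg.
Tool frame: the origin (TCP) lies at the very end of the fingers, on their centre line; the grasp point (between the pads) lies 19 mm behind it (grip_depth is the distance from the TCP to the grasp point, in mm); z points along the fingers, y is the direction in which the jaws open and shut (so a half turn about z gives the same grasp; the last joint's range is limited). The gripper opens to 85 mm and grips with 20 to 120 N. Pads are 22 mm wide; open, the fingers measure 114 mm over their backs; the gripper's body (76 mm by 85 mm) begins 54 mm behind the grasp point. The pads swing forward as they close: fully open they stand 13 mm farther back than shut.
Start: joints at [-1.244, 0.689, -0.195, 1.565, 0.157, 0.902, -0.215], TCP at [180.376, 598.43, 231.317] pointing down, gripper open.
Joint ranges: [-3.01, 3.01], [-0.46, 2.08], [-1.47, 1.51], [0.13, 2.56], [-1, 4.14], [0.04, 2.09], [-2.66, 2.66]. Speed limits (rad/s): [2.57, 2.57, 3.14, 3.14, 3.14, 3.14, 3.14].

## Interface

Orientations are given as a unit quaternion [w, x, y, z].
In Python, from plant import get_state, grab_frame, get_calibration, finish_job, grip_depth gives the robot as it stands.
- The arm moves only by the shell command python3 -m crank 'ROWS' [OPENING] [FORCE]. ROWS is JSON, a list of rows, each an object of numbers: "tx", "ty", "tz": the shift along the world's x, y, z in m; "ax", "ay", "az": the turn, a rotation vector about the world's x, y, z in rad. In form: [{"tx": .., "ty": .., "tz": .., "ax": .., "ay": .., "az": ..}, ...]. A call has exactly 10 rows; each row shifts and turns the pose as measured when the row begins; what a row does not reach is not made up. A row lasts 1/10 s, in which the tool goes at most 50 mm and 8.59 degrees, less where a joint would pass 70% of its speed; a pose out of reach is approached as far as the arm can. A call with a gripper value outside its range is refused whole. OPENING is the finger opening in m, from 0 to 0.0854, set as the call begins (- or left out, the last holds). The fingers move at their own pace and stop on an object; FORCE is the grip in N (left out, the last holds). Time passes only in rows, so rows that do not move let the fingers close, or fill a call up. It gives the time, the measured TCP pose, the force and the opening at its end, in the units of the state.
- get_state(): the state, without advancing time (a new reading comes with each control period).
- grab_frame(name): name is "scene" or "top"; returns (picture, depth): 400x640x3 uint8, blue, green, red; 400x640 float32, mm along the optical axis (not along the pixel's ray), 0 where there is no reading.
- get_calibration(name): a dict with "camera_matrix" (3x3 intrinsics, pixels), "view" (4x4, takes a point from world to camera coordinates). Camera axes: x right, y down, z forward; pixel columns grow to the right and rows downward; lengths in mm; the calibration is good to about 2 mm. A picture is of the moment at which its call begins. get_calibration takes no time and is no camera call.
- finish_job(): hands the job in, once; it reports no verdict.
The state is a dict: "time_s": time; "qpos": joint angles; "qd": joint speeds; "joint_torque": joint torques, N m; "tool_pos": TCP position; "orientation": TCP orientation; "ft_force": force on the tool from outside, world axes, zero at the start; "wrist_torque": the same for the moment, N m; "opening": finger opening in mm.
Only numpy, scipy, OpenCV 4.12 (cv2) and the standard library are available. Lean on these libraries where they do the work, as an engineer would, in place of code of your own. Each camera call takes 0.05 s, during which the arm holds its last target.

## Working session

There is one attempt and no reset: what is moved stays moved. The work goes in short steps, Python scripts to look and compute and a shell command to move; the robot and the scene stay as the last step left them, time stands still between calls to the robot, and variables do not carry over. Pictures are saved under pics/ and viewed, and the job is handed in when it is done.

```bash
mkdir -p pics; ls
python3 - <<'E'
from plant import *
import cv2,numpy as np
s=get_state();print(s)
print(grip_depth)
for n in("scene","top"):
    p,d=grab_frame(n);cv2.imwrite(f"pics/{n}0.png",p);np.save(f"pics/{n}0.npy",d);c=get_calibration(n);print(n,c)
E
```

```text
pics
{'time_s': 0.0, 'qpos': array([-1.24418987,  0.68998189, -0.19449494,  1.56638025,  0.15731461,
        0.90251373, -0.21508902]), 'qd': array([-1.43062338e-03, -4.62745111e-04, -1.43497976e-04,  1.11018577e-03,
        9.47163855e-05, -8.48707330e-04,  7.74821696e-04]), 'joint_torque': array([-4.93149219e-04, -5.39608705e+01, -1.26659922e+00, -1.58547252e+01,
        9.13872878e-03,  9.44906526e-03,  7.90247867e-06]), 'tool_pos': array([180.27100288, 597.73587556, 230.47523661]), 'orientation': array([-5.59224005e-05,  1.45834122e-01,  9.89308605e-01, -9.43777796e-04]), 'ft_force': array([ 0.56200996, -0.21947656, -0.04343829]), 'wrist_torque': array([ 0.01128266, -0.0060984 ,  0.02784246]), 'opening': 85.37533724077949}
18.700000000000003
scene {'camera_matrix': array([[381.16099351,   0.        , 318.20325499],
       [  0.        , 381.16099351, 193.85385311],
       [  0.        ,   0.        ,   1.        ]]), 'view': array([[-8.23335338e-01, -5.66956622e-01,  2.60597261e-02,
         4.37731230e+02],
       [-3.03743943e-01,  4.01380709e-01, -8.64079362e-01,
         2.47603185e+02],
       [ 4.79435645e-01, -7.19342558e-01, -5.02680562e-01,
         6.01542789e+02],
       [ 0.00000000e+00,  0.00000000e+00,  0.00000000e+00,
         1.00000000e+00]])}
top {'camera_matrix': array([[484.20252449,   0.        , 316.29199097],
       [  0.        , 484.20252449, 201.26297951],
       [  0.        ,   0.        ,   1.        ]]), 'view': array([[-2.66634660e-02, -9.99438412e-01,  2.02958276e-02,
        -1.85277712e+01],
       [-9.87349828e-01,  2.31556288e-02, -1.56857052e-01,
         5.63673911e+02],
       [ 1.56299001e-01, -2.42214346e-02, -9.87412753e-01,
         8.99049533e+02],
       [ 0.00000000e+00,  0.00000000e+00,  0.00000000e+00,
         1.00000000e+00]])}
```

View pics/scene0.png

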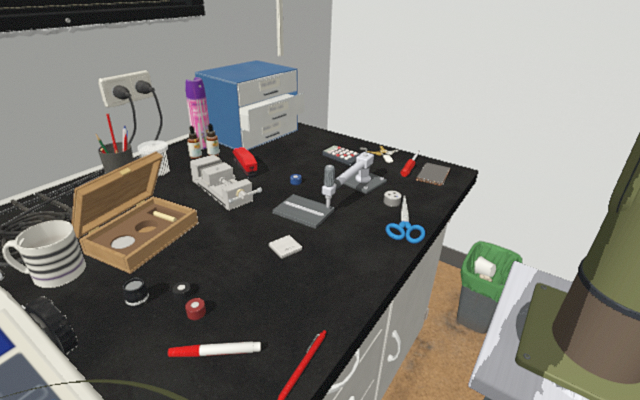

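View pics/top0.png

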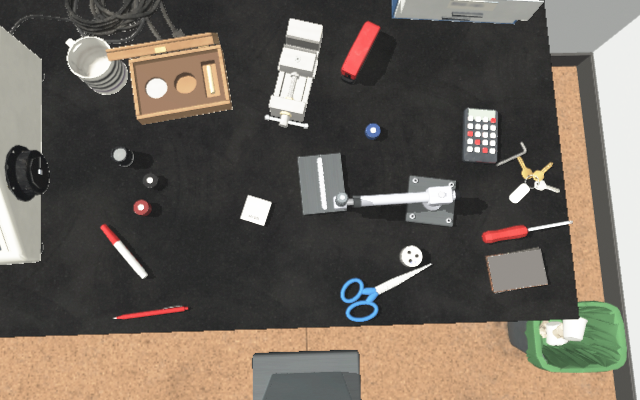

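The top view shows the stand at about (430,200), the grip at (342,199) and the bead as a bright line from (323,208) up to (319,157). Next I'll zoom in and measure these.

```bash
cat > h.py <<'E'
import numpy as np,cv2
from plant import *
def ray(n,u,v,z):
    c=get_calibration(n);K=c["camera_matrix"];V=c["view"];R=V[:3,:3];t=V[:3,3]
    o=-R.T@t;d=R.T@np.linalg.inv(K)@np.array([u,v,1.]);return o+d*(z-o[2])/d[2]
def proj(n,p):
    c=get_calibration(n);q=c["view"]@np.array([*p,1.]);q=c["camera_matrix"]@q[:3];return q[:2]/q[2]
E
python3 - <<'E'
from h import *
p=cv2.imread("pics/top0.png")
cv2.imwrite("pics/top0z.png",cv2.resize(p[135:275,285:475],None,fx=4.2,fy=4.2,interpolation=cv2.INTER_CUBIC))
p=cv2.imread("pics/scene0.png")
cv2.imwrite("pics/sc0z.png",cv2.resize(p[140:260,260:420],None,fx=5,fy=5,interpolation=cv2.INTER_CUBIC))
E
```

```text
(no output)
```

View pics/top0z.png

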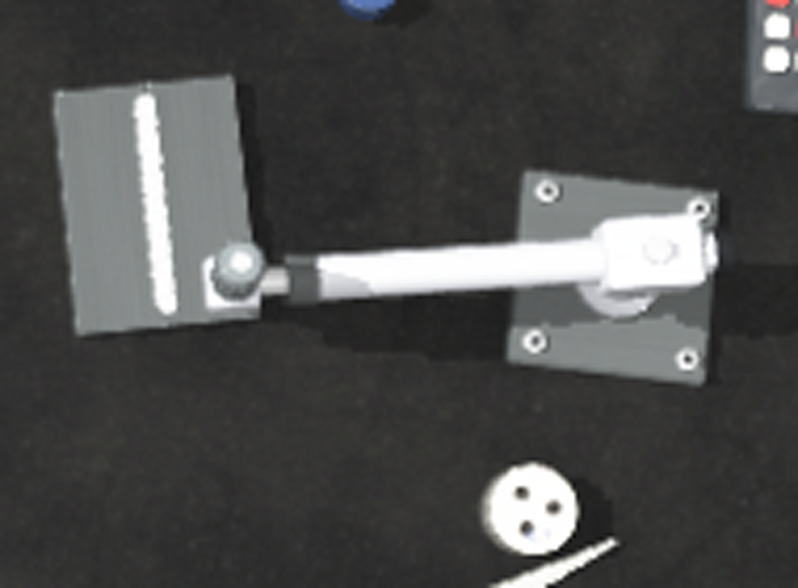

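View pics/sc0z.png

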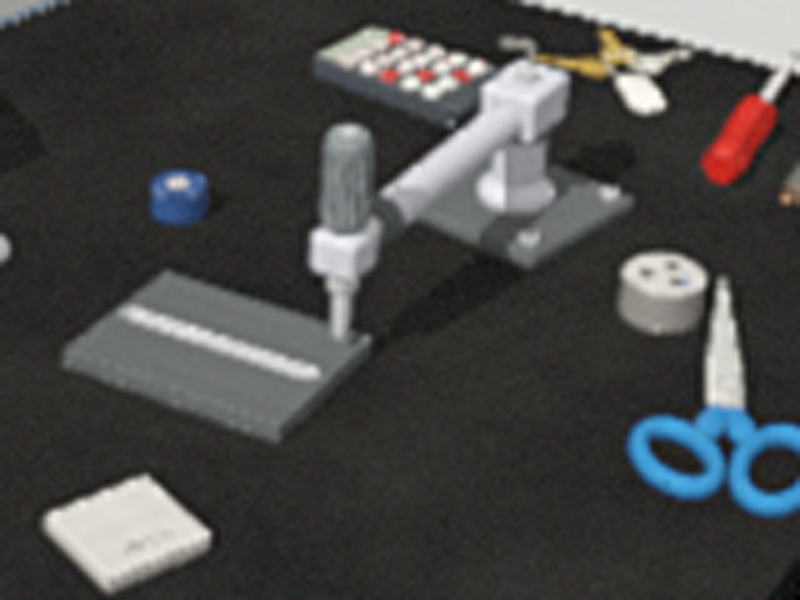

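Run:
```python
from h import *
np.set_printoptions(precision=1,suppress=True)
def T(x,y,z): return ray("top",285+x/4.2-.4,135+y/4.2-.4,z)
def S(x,y,z): return ray("scene",260+x/5-.4,140+y/5-.4,z)
n,f=T(167,313,12),T(146,94,12);print("bead top",n,f,np.linalg.norm(n-f))
n2,f2=S(318,375,12),S(122,311,12);print("bead scene",n2,f2,np.linalg.norm(n2-f2))
C=[T(*a,10) for a in((55,92),(233,75),(258,316),(78,334))];print("coupon",np.mean(C,0),C)
F=[T(*a,10) for a in((526,171),(718,193),(704,384),(508,360))];print("foot",np.mean(F,0),F)
print("pivot top",T(659,248,86),S(535,70,86))
print("grip top",T(241,258,125)); print("scene grip",S(349,135,125), "tip",S(341,338,16))
print("samples",T(531,507,22),S(662,270,22),ray("top",372,130,18),ray("top",256,210,8))
```

```text
bead top [551.8 -49.3  12. ] [659.8 -42.2  12. ] 108.24791143264346
bead scene [552.9 -51.   12. ] [662.7 -40.6  12. ] 110.33172007297803
coupon [606.  -45.6  10. ] [array([662.3,   2.1,  10. ]), array([669. , -85.1,  10. ]), array([549.6, -93.1,  10. ]), array([542.9,  -6.4,  10. ])]
foot [ 564.9 -266.2   10. ] [array([ 617.8, -226.4,   10. ]), array([ 604.8, -319.8,   10. ]), array([ 511.5, -306.3,   10. ]), array([ 525.4, -212.5,   10. ])]
pivot top [ 565.4 -267.1   86. ] [ 565.  -274.3   86. ]
grip top [558.7 -76.8 125. ]
scene grip [558.9 -78.6 125. ] tip [558.8 -79.4  16. ]
samples [ 454.5 -216.9   22. ] [ 458.3 -224.3   22. ] [ 713.  -151.9   18. ] [553.9  88.4   8. ]
```

Both cameras agree. The pivot is at about (565,-267) and the grip at (558.7,-77.5). The bead runs from (556,-49) to (656,-42). I'm starting the approach at height.

```bash
python3 -m crank '[{"tx":0.018,"ty":-0.033,"tz":0},{"tx":0.018,"ty":-0.033,"tz":0},{"tx":0.018,"ty":-0.033,"tz":0},{"tx":0.018,"ty":-0.033,"tz":0},{"tx":0.018,"ty":-0.033,"tz":0},{"tx":0.018,"ty":-0.033,"tz":0},{"tx":0.018,"ty":-0.033,"tz":0},{"tx":0.018,"ty":-0.033,"tz":0},{"tx":0.018,"ty":-0.033,"tz":0},{"tx":0.018,"ty":-0.033,"tz":0}]' 0.0854 60; python3 -c "
from plant import *;print(get_state()['qpos'])"
```

```text
[-1.24418003  0.68994829 -0.19452503  1.56624178  0.15731172  0.90250734
 -0.21507831]schema error: expected keys tx, ty, tz, ax, ay, az
```

```bash
python3 -m crank '[{"tx":0.018,"ty":-0.033,"tz":0,"ax":0,"ay":0,"az":0},{"tx":0.018,"ty":-0.033,"tz":0,"ax":0,"ay":0,"az":0},{"tx":0.018,"ty":-0.033,"tz":0,"ax":0,"ay":0,"az":0},{"tx":0.018,"ty":-0.033,"tz":0,"ax":0,"ay":0,"az":0},{"tx":0.018,"ty":-0.033,"tz":0,"ax":0,"ay":0,"az":0},{"tx":0.018,"ty":-0.033,"tz":0,"ax":0,"ay":0,"az":0},{"tx":0.018,"ty":-0.033,"tz":0,"ax":0,"ay":0,"az":0},{"tx":0.018,"ty":-0.033,"tz":0,"ax":0,"ay":0,"az":0},{"tx":0.018,"ty":-0.033,"tz":0,"ax":0,"ay":0,"az":0},{"tx":0.018,"ty":-0.033,"tz":0,"ax":0,"ay":0,"az":0}]' 0.0854 60; python3 -c "
from plant import *;print(get_state()['qpos'])"
```

```text
time_s: 1.1
tool_pos: [358.6, 258.6, 227.4]
orientation: [-0.003, 0.14, 0.99, -0.001]
ft_force: [0.2, -0.4, -0.3]
opening: 84.9
[-0.55575856  0.47363143 -0.25336807  2.08941799  0.19639302  0.60642788
  0.34536874]
```

```bash
python3 -m crank '[{"tx":0.020,"ty":-0.034,"tz":-0.004,"ax":0,"ay":0,"az":0},{"tx":0.020,"ty":-0.034,"tz":-0.004,"ax":0,"ay":0,"az":0},{"tx":0.020,"ty":-0.034,"tz":-0.004,"ax":0,"ay":0,"az":0},{"tx":0.020,"ty":-0.034,"tz":-0.004,"ax":0,"ay":0,"az":0},{"tx":0.020,"ty":-0.034,"tz":-0.004,"ax":0,"ay":0,"az":0},{"tx":0.020,"ty":-0.034,"tz":-0.004,"ax":0,"ay":0,"az":0},{"tx":0.020,"ty":-0.034,"tz":-0.004,"ax":0,"ay":0,"az":0},{"tx":0.020,"ty":-0.034,"tz":-0.004,"ax":0,"ay":0,"az":0},{"tx":0.020,"ty":-0.034,"tz":-0.004,"ax":0,"ay":0,"az":0},{"tx":0.018,"ty":-0.030,"tz":-0.004,"ax":0,"ay":0,"az":0}]'; python3 -c "
from plant import *;s=get_state();print(s['qpos'],s['orientation'],s['tool_pos'])"
```

```text
time_s: 2.1
tool_pos: [561.3, -93.8, 184.5]
orientation: [-0.005, 0.14, 0.99, -0.001]
ft_force: [1.1, 1.2, -0.4]
opening: 85.2
[ 0.25438349  0.68815117 -0.29011974  1.77369994  0.27846766  0.72955852
  1.10615354] [-0.00454948  0.13987313  0.99015812 -0.00130476] [561.30832473 -93.76042107 184.52673391]
```

```bash
python3 -m crank '[{"tx":-0.001,"ty":0.006,"tz":0,"ax":0,"ay":0,"az":0},{"tx":-0.001,"ty":0.006,"tz":0,"ax":0,"ay":0,"az":0},{"tx":0,"ty":0.004,"tz":0,"ax":0,"ay":0,"az":0},{"tx":0,"ty":0,"tz":0,"ax":0,"ay":0,"az":0},{"tx":0,"ty":0,"tz":-0.01,"ax":0,"ay":0,"az":0},{"tx":0,"ty":0,"tz":-0.01,"ax":0,"ay":0,"az":0},{"tx":0,"ty":0,"tz":-0.01,"ax":0,"ay":0,"az":0},{"tx":0,"ty":0,"tz":-0.01,"ax":0,"ay":0,"az":0},{"tx":0,"ty":0,"tz":0,"ax":0,"ay":0,"az":0},{"tx":0,"ty":0,"tz":0,"ax":0,"ay":0,"az":0}]'
python3 - <<'E'
from h import *
for n in("scene","top"):
    p,d=grab_frame(n)
    a,b=(260,420) if n=="scene" else (265,455)
    c,e=(100,260) if n=="scene" else (135,275)
    cv2.imwrite(f"pics/{n}1.png",cv2.resize(p[c:e,a:b],None,fx=3.7,fy=3.7,interpolation=cv2.INTER_CUBIC))
s=get_state();print(s['tool_pos'],s['orientation'])
E
```

```text
time_s: 3.1
tool_pos: [557.7, -79.1, 138.5]
orientation: [-0.007, 0.141, 0.99, -0.002]
ft_force: [0.1, -0.7, 0.3]
opening: 85.5
[557.80887779 -79.17009114 138.84210892] [-0.0064051   0.14138312  0.98993149 -0.00232855]
```

View pics/scene1.png

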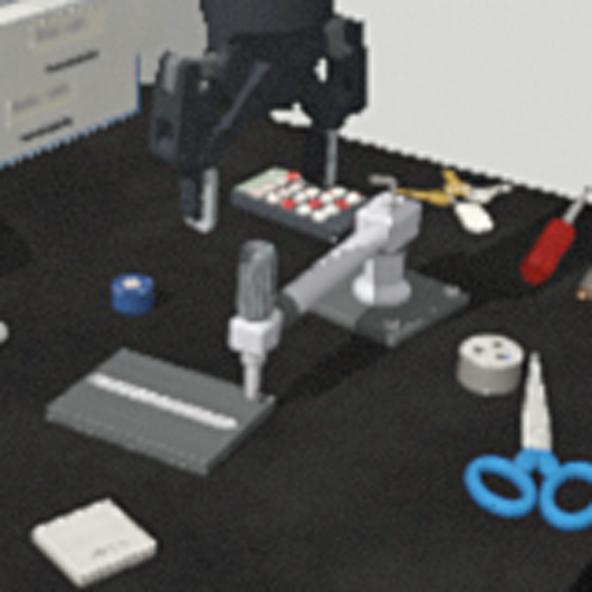

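View pics/top1.png

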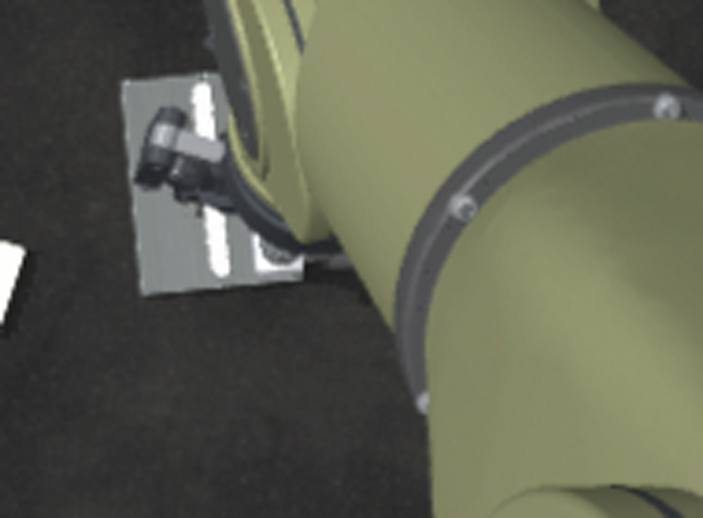

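In the scene view the open fingers straddle the grip, with fingertips at about (203,228) and (330,180) and the grip top at (258,245). I'm descending and correcting the small tilt.

```bash
python3 -m crank '[{"tx":0.001,"ty":0.0015,"tz":-0.005,"ax":0.001,"ay":-0.004,"az":0},{"tx":0,"ty":0,"tz":-0.009,"ax":0.001,"ay":-0.004,"az":0},{"tx":0,"ty":0,"tz":-0.009,"ax":0.001,"ay":-0.005,"az":0},{"tx":0,"ty":0,"tz":-0.009,"ax":0,"ay":0,"az":0},{"tx":0,"ty":0,"tz":-0.009,"ax":0,"ay":0,"az":0},{"tx":0,"ty":0,"tz":-0.007,"ax":0,"ay":0,"az":0},{"tx":0,"ty":0,"tz":-0.004,"ax":0,"ay":0,"az":0},{"tx":0,"ty":0,"tz":0,"ax":0,"ay":0,"az":0},{"tx":0,"ty":0,"tz":0,"ax":0,"ay":0,"az":0},{"tx":0,"ty":0,"tz":0,"ax":0,"ay":0,"az":0}]'
```

```text
time_s: 4.2
tool_pos: [560.0, -77.7, 83.2]
orientation: [0.002, 0.142, 0.99, 0.0]
ft_force: [-0.2, -0.6, -0.4]
opening: 85.2
```

```bash
python3 -m crank '[{"tx":0,"ty":0,"tz":0,"ax":0,"ay":0,"az":0},{"tx":0,"ty":0,"tz":0,"ax":0,"ay":0,"az":0},{"tx":0,"ty":0,"tz":0,"ax":0,"ay":0,"az":0},{"tx":0,"ty":0,"tz":0,"ax":0,"ay":0,"az":0},{"tx":0,"ty":0,"tz":0,"ax":0,"ay":0,"az":0},{"tx":0,"ty":0,"tz":0,"ax":0,"ay":0,"az":0},{"tx":0,"ty":0,"tz":0,"ax":0,"ay":0,"az":0},{"tx":0,"ty":0,"tz":0,"ax":0,"ay":0,"az":0},{"tx":0,"ty":0,"tz":0,"ax":0,"ay":0,"az":0},{"tx":0,"ty":0,"tz":0,"ax":0,"ay":0,"az":0}]' 0.01 60;  python3 - <<'E'
from h import *
for n in("scene",):
    p,d=grab_frame(n)
    cv2.imwrite(f"pics/{n}2.png",cv2.resize(p[100:260,260:420],None,fx=3.7,fy=3.7,interpolation=cv2.INTER_CUBIC))
s=get_state();print(s['tool_pos'],s['orientation'],s['ft_force'],s['opening'])
E
```

```text
time_s: 5.2
tool_pos: [560.8, -78.4, 84.5]
orientation: [0.003, 0.142, 0.99, 0.0]
ft_force: [-0.3, -0.4, -0.1]
opening: 20.3
[560.87761901 -78.37447472  84.50737344] [2.95847208e-03 1.41930838e-01 9.89872125e-01 2.47013546e-04] [ 0.71654602 -0.8037865   0.6407255 ] 20.761870726517497
```

View pics/scene2.png

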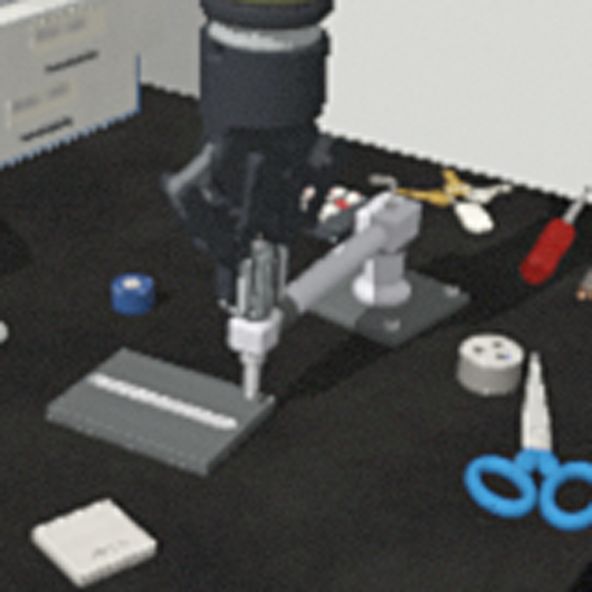

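The fingers hold the grip at (258,270) with an opening of about 21 mm. Next I'm moving left to the near end of the bead.

```bash
python3 -m crank '[{"tx":0,"ty":0.004,"tz":0,"ax":0,"ay":0,"az":0},{"tx":0,"ty":0.004,"tz":0,"ax":0,"ay":0,"az":0},{"tx":0,"ty":0.004,"tz":0,"ax":0,"ay":0,"az":0},{"tx":0,"ty":0.004,"tz":0,"ax":0,"ay":0,"az":0},{"tx":0,"ty":0.004,"tz":0,"ax":0,"ay":0,"az":0},{"tx":0,"ty":0.004,"tz":0,"ax":0,"ay":0,"az":0},{"tx":0,"ty":0.003,"tz":0,"ax":0,"ay":0,"az":0},{"tx":0,"ty":0.002,"tz":0,"ax":0,"ay":0,"az":0},{"tx":0,"ty":0,"tz":0,"ax":0,"ay":0,"az":0},{"tx":0,"ty":0,"tz":0,"ax":0,"ay":0,"az":0}]';  python3 - <<'E'
from h import *
for n in("scene","top"):
    p,d=grab_frame(n)
    a,b=(260,420) if n=="scene" else (265,455)
    c,e=(100,260) if n=="scene" else (135,275)
    cv2.imwrite(f"pics/{n}3.png",cv2.resize(p[c:e,a:b],None,fx=3.7,fy=3.7,interpolation=cv2.INTER_CUBIC))
s=get_state();print(s['tool_pos'],s['orientation'],s['ft_force'],s['opening'])
E
```

```text
time_s: 6.25
tool_pos: [560.1, -52.3, 84.5]
orientation: [0.003, 0.144, 0.99, -0.003]
ft_force: [0.1, -4.2, -0.4]
opening: 20.5
[560.08658817 -52.35017324  84.46371239] [ 0.00265383  0.14397694  0.989572   -0.00329335] [ 0.52812274 -3.17180197  0.33501638] 20.689369115179232
```

View pics/scene3.png

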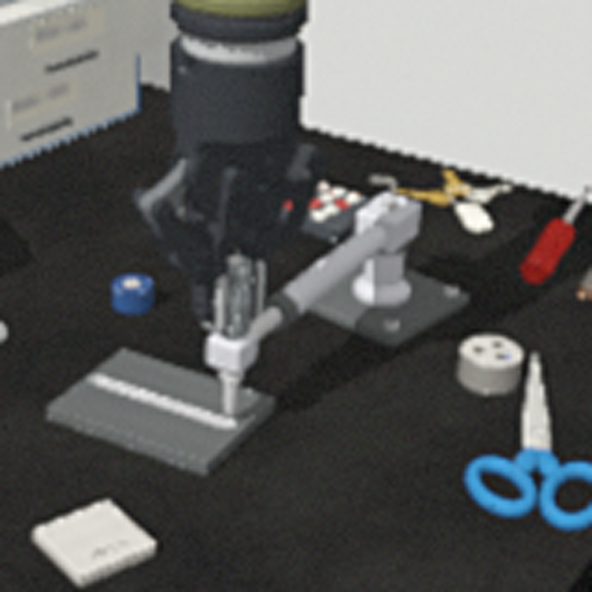

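View pics/top3.png

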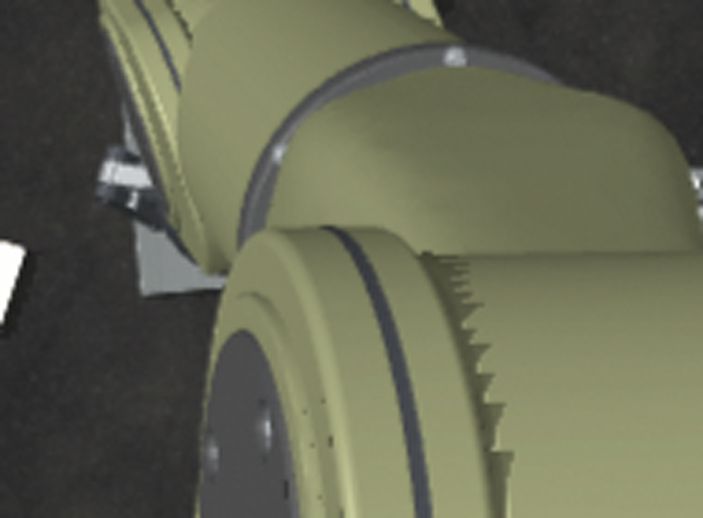

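Run:
```python
from h import *
np.set_printoptions(precision=1,suppress=True)
def S(x,y,z): return ray("scene",260+x/3.7-.4,100+y/3.7-.4,z)
c,s=np.cos(.07),np.sin(.07)
for q in((229,415),(231,418)):
    p=S(*q,16);d=p[:2]-[606,-45.7];print(p,c*d[0]+s*d[1],-s*d[0]+c*d[1])
print("grip top",S(239,257,125))
d=np.array([560.1-1.5,-52.3+.7])-[606,-45.7];print(c*d[0]+s*d[1],-s*d[0]+c*d[1])
print("exp tip px",[ (proj("scene",(x,y,16))+.4-[260,100])*3.7 for x,y in((558.7,-51),(558.7,-48.9))])
p=cv2.imread("pics/scene3.png");cv2.imwrite("pics/s3z.png",cv2.resize(p[300:480,40:290],None,fx=3,fy=3,interpolation=cv2.INTER_CUBIC))
```

```text
[559.6 -53.6  16. ] -46.82513465868718 -4.598360006207432
[556.6 -51.4  16. ] -49.658692646538256 -2.2503898542042298
grip top [561.4 -61.  125. ]
-47.69658021129687 -2.570259937695289
exp tip px [array([227.9, 417.2]), array([226.1, 418.7])]
```

View pics/s3z.png

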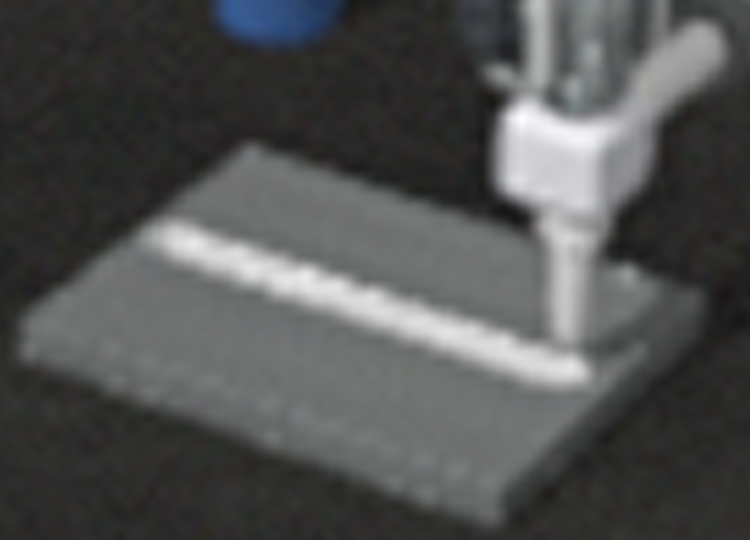

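The tip is at the near end but about 3 mm right of the centre line. I'm nudging it left and starting the trace.

```bash
python3 -m crank '[{"tx":0,"ty":0.0015,"tz":0,"ax":0,"ay":0,"az":0},{"tx":0,"ty":0.0015,"tz":0,"ax":0,"ay":0,"az":0},{"tx":0,"ty":0.001,"tz":0,"ax":0,"ay":0,"az":0},{"tx":0,"ty":0,"tz":0,"ax":0,"ay":0,"az":0},{"tx":0,"ty":0,"tz":0,"ax":0,"ay":0,"az":0},{"tx":0,"ty":0,"tz":0,"ax":0,"ay":0,"az":0},{"tx":0.002,"ty":0.0002,"tz":0,"ax":0,"ay":0,"az":0},{"tx":0.003,"ty":0.0002,"tz":0,"ax":0,"ay":0,"az":0},{"tx":0.003,"ty":0.0002,"tz":0,"ax":0,"ay":0,"az":0},{"tx":0.003,"ty":0.0002,"tz":0,"ax":0,"ay":0,"az":0}]'
cat > chk.py <<'E'
from h import *
import sys
def chk(name=None):
    s=get_state();t=s['tool_pos'][:2]+[-1.5,.6]
    c,sn=np.cos(.07),np.sin(.07);d=t-[606,-45.7]
    v=t-[565,-267]
    print("coupon xy",np.round([c*d[0]+sn*d[1],-sn*d[0]+c*d[1]],1),"rod",np.hypot(*v)-190,"tool",np.round(s['tool_pos'],1),"f",np.round(s['ft_force'],1),s['opening'],s['time_s'])
    if name:
        p,_=grab_frame("scene");cv2.imwrite(f"pics/{name}.png",cv2.resize(p[160:240,260:380],None,fx=6,fy=6,interpolation=cv2.INTER_CUBIC))
chk(sys.argv[1] if len(sys.argv)>1 else None)
E
python3 chk.py t1
```

```text
time_s: 7.35
tool_pos: [571.4, -48.6, 84.4]
orientation: [0.002, 0.145, 0.989, -0.004]
ft_force: [0.3, -4.9, 0.6]
opening: 20.2
coupon xy [-36.2   0.2] rod 29.052944171701654 tool [571.4 -48.6  84.4] f [ 0.3 -4.9  0.6] 20.195574513046893 7.35
```

View pics/t1.png

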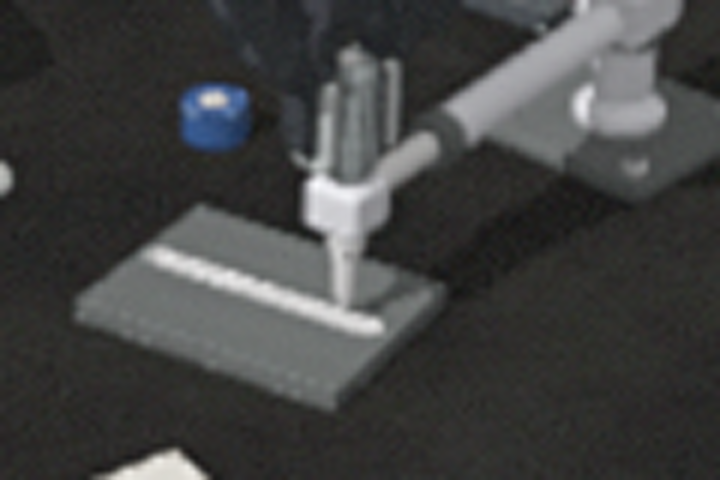

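The tip, at about (343,308), is over the bead line. Continuing at 3 cm/s.

```bash
python3 -m crank '[{"tx":0.003,"ty":0.0003,"tz":0,"ax":0,"ay":0,"az":0},{"tx":0.003,"ty":0.0003,"tz":0,"ax":0,"ay":0,"az":0},{"tx":0.003,"ty":0.0003,"tz":0,"ax":0,"ay":0,"az":0},{"tx":0.003,"ty":0.0003,"tz":0,"ax":0,"ay":0,"az":0},{"tx":0.003,"ty":0.0003,"tz":0,"ax":0,"ay":0,"az":0},{"tx":0.003,"ty":0.0003,"tz":0,"ax":0,"ay":0,"az":0},{"tx":0.003,"ty":0.0003,"tz":0,"ax":0,"ay":0,"az":0},{"tx":0.003,"ty":0.0003,"tz":0,"ax":0,"ay":0,"az":0},{"tx":0.003,"ty":0.0003,"tz":0,"ax":0,"ay":0,"az":0},{"tx":0.003,"ty":0.0003,"tz":0,"ax":0,"ay":0,"az":0}]'
python3 chk.py t2
```

```text
time_s: 8.4
tool_pos: [603.8, -45.9, 84.4]
orientation: [0.002, 0.145, 0.989, -0.004]
ft_force: [-0.8, -4.9, 1.4]
opening: 20.4
coupon xy [-3.7  0.6] rod 34.764322195411125 tool [603.8 -45.9  84.4] f [-0.8 -4.9  1.4] 20.446411160163642 8.4
```

View pics/t2.png

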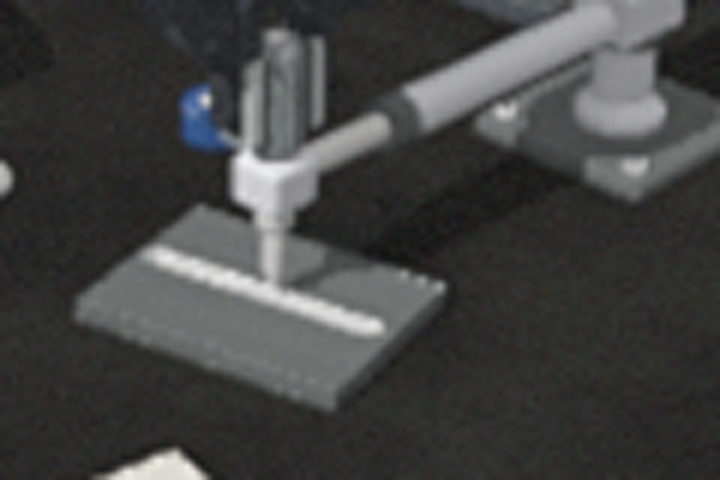

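The tip is at (272,284), over the bead near half way. Continuing.

```bash
python3 -m crank '[{"tx":0.003,"ty":0.0002,"tz":0,"ax":0,"ay":0,"az":0},{"tx":0.003,"ty":0.0002,"tz":0,"ax":0,"ay":0,"az":0},{"tx":0.003,"ty":0.0002,"tz":0,"ax":0,"ay":0,"az":0},{"tx":0.003,"ty":0.0002,"tz":0,"ax":0,"ay":0,"az":0},{"tx":0.003,"ty":0.0002,"tz":0,"ax":0,"ay":0,"az":0},{"tx":0.003,"ty":0.0003,"tz":0,"ax":0,"ay":0,"az":0},{"tx":0.003,"ty":0.0003,"tz":0,"ax":0,"ay":0,"az":0},{"tx":0.003,"ty":0.0003,"tz":0,"ax":0,"ay":0,"az":0},{"tx":0.003,"ty":0.0003,"tz":0,"ax":0,"ay":0,"az":0},{"tx":0.003,"ty":0.0003,"tz":0,"ax":0,"ay":0,"az":0}]'
python3 chk.py t3
```

```text
time_s: 9.45
tool_pos: [633.3, -45.1, 84.4]
orientation: [-0.0, 0.145, 0.989, -0.006]
ft_force: [-1.8, -4.1, 1.8]
opening: 20.5
coupon xy [25.8 -0.6] rod 42.295534797355344 tool [633.3 -45.1  84.4] f [-1.8 -4.1  1.8] 20.49040237384818 9.45
```

View pics/t3.png

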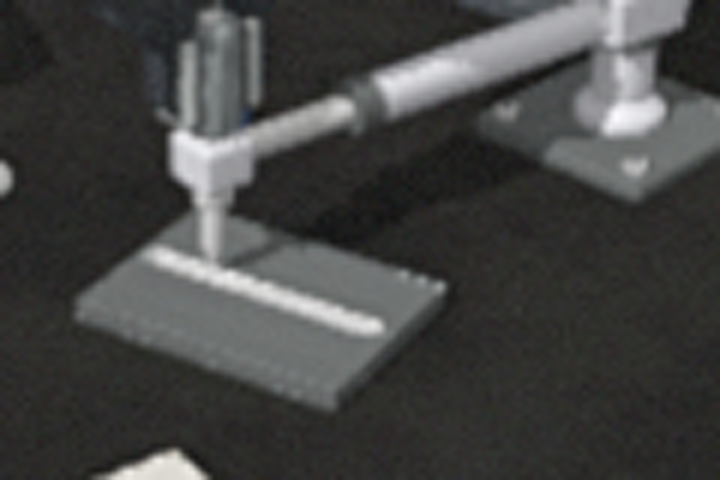

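The tip is at (211,263), three quarters of the way, at most 1 mm right of centre. On to the far end, with a hold there.

```bash
python3 -m crank '[{"tx":0.003,"ty":0.0006,"tz":0,"ax":0,"ay":0,"az":0},{"tx":0.003,"ty":0.0006,"tz":0,"ax":0,"ay":0,"az":0},{"tx":0.003,"ty":0.0005,"tz":0,"ax":0,"ay":0,"az":0},{"tx":0.003,"ty":0.0005,"tz":0,"ax":0,"ay":0,"az":0},{"tx":0.003,"ty":0.0004,"tz":0,"ax":0,"ay":0,"az":0},{"tx":0.003,"ty":0.0004,"tz":0,"ax":0,"ay":0,"az":0},{"tx":0.003,"ty":0.0004,"tz":0,"ax":0,"ay":0,"az":0},{"tx":0,"ty":0,"tz":0,"ax":0,"ay":0,"az":0},{"tx":0,"ty":0,"tz":0,"ax":0,"ay":0,"az":0},{"tx":0,"ty":0,"tz":0,"ax":0,"ay":0,"az":0}]'
python3 chk.py t4
```

```text
time_s: 10.5
tool_pos: [652.9, -44.2, 84.4]
orientation: [-0.003, 0.146, 0.989, -0.008]
ft_force: [-1.3, -4.6, 2.4]
opening: 20.5
coupon xy [45.5 -1. ] rod 49.576696357091635 tool [652.9 -44.2  84.4] f [-1.3 -4.6  2.4] 20.541206732634784 10.5
```

View pics/t4.png

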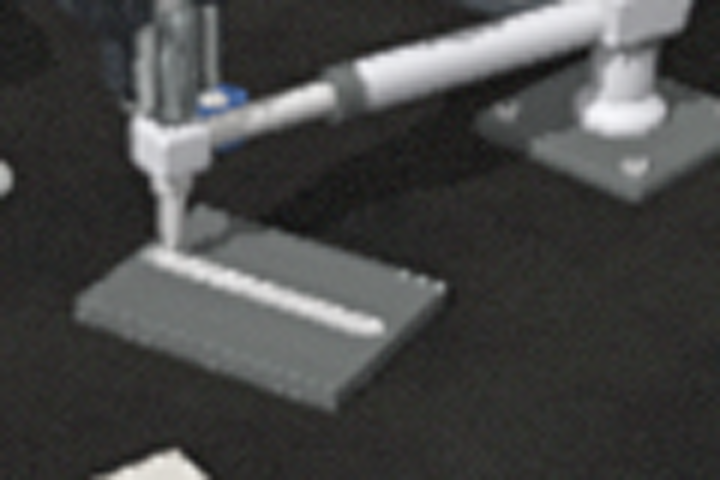

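The tip is at (171,248), inside the far-end window by my estimate (45.5, -1). I'll push 2–3 mm deeper for margin before pulling.

```bash
python3 -m crank '[{"tx":0.001,"ty":0.0008,"tz":0,"ax":0,"ay":0,"az":0},{"tx":0.001,"ty":0.0008,"tz":0,"ax":0,"ay":0,"az":0},{"tx":0.001,"ty":0.0006,"tz":0,"ax":0,"ay":0,"az":0},{"tx":0,"ty":0,"tz":0,"ax":0,"ay":0,"az":0},{"tx":0,"ty":0,"tz":0,"ax":0,"ay":0,"az":0},{"tx":0,"ty":0.002,"tz":0,"ax":0,"ay":0,"az":0},{"tx":-0.0005,"ty":0.003,"tz":0,"ax":0,"ay":0,"az":0},{"tx":-0.001,"ty":0.004,"tz":0,"ax":0,"ay":0,"az":0},{"tx":-0.001,"ty":0.004,"tz":0,"ax":0,"ay":0,"az":0},{"tx":-0.001,"ty":0.004,"tz":0,"ax":0,"ay":0,"az":0}]'
python3 chk.py
```

```text
time_s: 11.55
tool_pos: [650.3, -29.7, 84.4]
orientation: [-0.004, 0.147, 0.989, -0.011]
ft_force: [-1.4, -6.4, 1.2]
opening: 20.7
coupon xy [43.9 13.6] rod 62.25724111605294 tool [650.3 -29.7  84.4] f [-1.4 -6.4  1.2] 20.732432019209018 11.55
```

```bash
python3 -m crank '[{"tx":-0.001,"ty":0.005,"tz":0,"ax":0,"ay":0,"az":0},{"tx":-0.001,"ty":0.005,"tz":0,"ax":0,"ay":0,"az":0},{"tx":-0.001,"ty":0.005,"tz":0,"ax":0,"ay":0,"az":0},{"tx":-0.001,"ty":0.005,"tz":0,"ax":0,"ay":0,"az":0},{"tx":-0.001,"ty":0.005,"tz":0,"ax":0,"ay":0,"az":0},{"tx":-0.001,"ty":0.005,"tz":0,"ax":0,"ay":0,"az":0},{"tx":-0.001,"ty":0.005,"tz":0,"ax":0,"ay":0,"az":0},{"tx":-0.001,"ty":0.005,"tz":0,"ax":0,"ay":0,"az":0},{"tx":-0.001,"ty":0.003,"tz":0,"ax":0,"ay":0,"az":0},{"tx":0,"ty":0,"tz":0,"ax":0,"ay":0,"az":0}]'
python3 chk.py t5
```

```text
time_s: 12.55
tool_pos: [638.7, 4.0, 84.2]
orientation: [-0.006, 0.151, 0.988, -0.017]
ft_force: [-1.8, -6.6, 2.3]
opening: 20.3
coupon xy [34.6 48. ] rod 91.05265385197549 tool [638.7   4.   84.2] f [-1.8 -6.6  2.3] 20.31241922609676 12.55
```

View pics/t5.png

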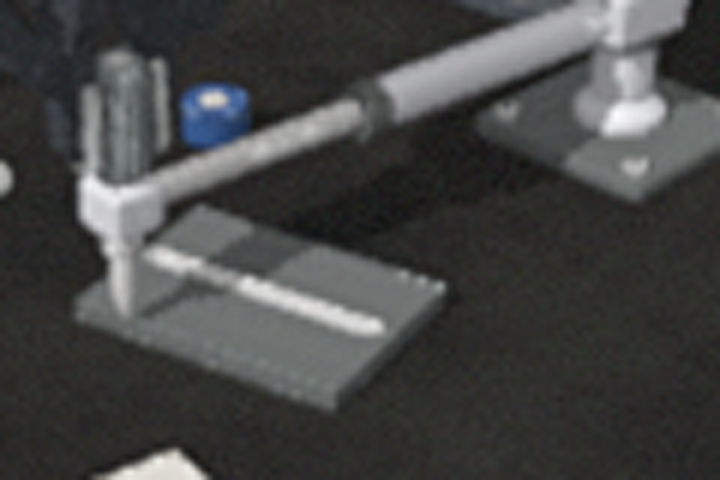

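```bash
python3 -m crank '[{"tx":0,"ty":0.004,"tz":0,"ax":0,"ay":0,"az":0},{"tx":0,"ty":0.004,"tz":0,"ax":0,"ay":0,"az":0},{"tx":0,"ty":0.004,"tz":0,"ax":0,"ay":0,"az":0},{"tx":0,"ty":0.004,"tz":0,"ax":0,"ay":0,"az":0},{"tx":0,"ty":0.004,"tz":0,"ax":0,"ay":0,"az":0},{"tx":0,"ty":0.004,"tz":0,"ax":0,"ay":0,"az":0},{"tx":0,"ty":0.002,"tz":0,"ax":0,"ay":0,"az":0},{"tx":0,"ty":0,"tz":0,"ax":0,"ay":0,"az":0},{"tx":0,"ty":0,"tz":0,"ax":0,"ay":0,"az":0},{"tx":0,"ty":0,"tz":0,"ax":0,"ay":0,"az":0}]'
python3 chk.py t6
```

```text
time_s: 13.6
tool_pos: [637.2, 16.2, 84.2]
orientation: [-0.006, 0.157, 0.987, -0.024]
ft_force: [-1.9, -7.3, 2.0]
opening: 20.6
coupon xy [34.  60.3] rod 102.47358173000634 tool [637.2  16.2  84.2] f [-1.9 -7.3  2. ] 20.55557185453817 13.6
```

View pics/t6.png

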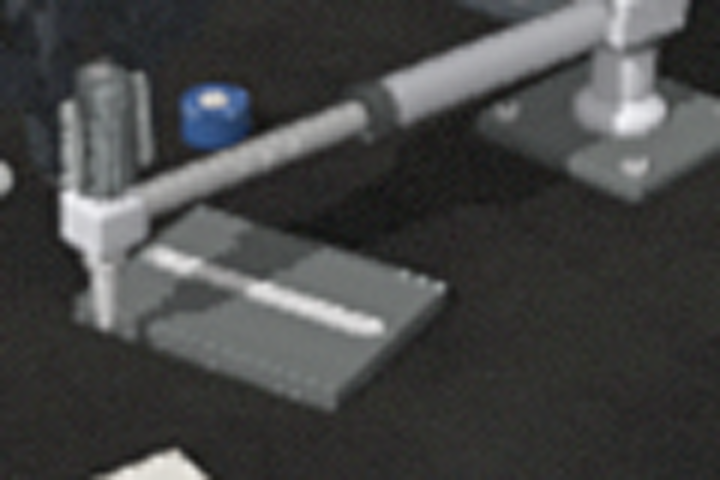

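The pull sags about 1.4 mm per row against the spring, because each row re-bases on the measured pose. I'll compensate for that.

```bash
python3 -m crank '[{"tx":0,"ty":0.003,"tz":0,"ax":0,"ay":0,"az":0},{"tx":0,"ty":0.003,"tz":0,"ax":0,"ay":0,"az":0},{"tx":0,"ty":0.003,"tz":0,"ax":0,"ay":0,"az":0},{"tx":0,"ty":0.003,"tz":0,"ax":0,"ay":0,"az":0},{"tx":0,"ty":0.003,"tz":0,"ax":0,"ay":0,"az":0},{"tx":0,"ty":0.003,"tz":0,"ax":0,"ay":0,"az":0},{"tx":0,"ty":0.003,"tz":0,"ax":0,"ay":0,"az":0},{"tx":0,"ty":0.003,"tz":0,"ax":0,"ay":0,"az":0},{"tx":0.0003,"ty":0.0015,"tz":0,"ax":0,"ay":0,"az":0},{"tx":0.0003,"ty":0.0015,"tz":0,"ax":0,"ay":0,"az":0}]'
python3 chk.py t7; python3 chk.py
```

```text
time_s: 14.65
tool_pos: [636.8, 28.1, 84.1]
orientation: [-0.006, 0.166, 0.986, -0.031]
ft_force: [-2.1, -9.3, 2.2]
opening: 20.6
coupon xy [34.5 72.2] rod 113.96726649778003 tool [636.8  28.1  84.1] f [-2.1 -9.3  2.2] 20.587712632574807 14.65
coupon xy [34.5 72.3] rod 114.10452446001904 tool [636.8  28.3  84.1] f [-2.3 -8.5  2.6] 20.527222756541214 14.7
```

View pics/t7.png

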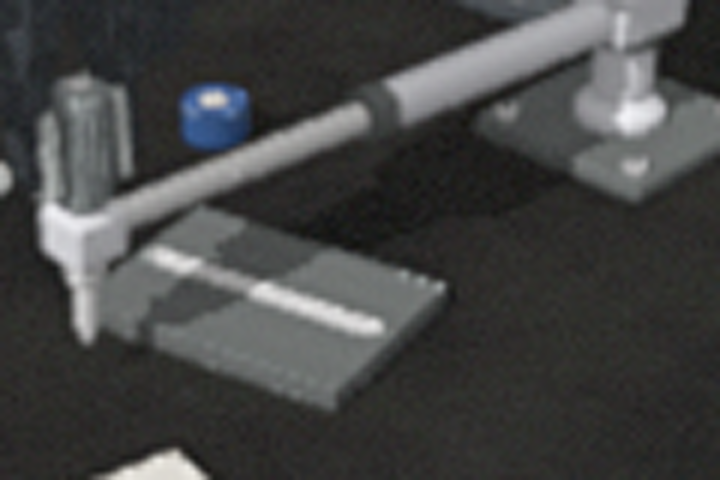

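```bash
python3 -m crank '[{"tx":0.0003,"ty":0.0022,"tz":0,"ax":0,"ay":0,"az":0},{"tx":0.0003,"ty":0.0022,"tz":0,"ax":0,"ay":0,"az":0},{"tx":0.0003,"ty":0.0022,"tz":0,"ax":0,"ay":0,"az":0},{"tx":0.0003,"ty":0.0022,"tz":0,"ax":0,"ay":0,"az":0},{"tx":0.0003,"ty":0.0022,"tz":0,"ax":0,"ay":0,"az":0},{"tx":0.0003,"ty":0.0022,"tz":0,"ax":0,"ay":0,"az":0},{"tx":0.0003,"ty":0.0020,"tz":0,"ax":0,"ay":0,"az":0},{"tx":0.0003,"ty":0.0018,"tz":0,"ax":0,"ay":0,"az":0},{"tx":0.0003,"ty":0.0016,"tz":0,"ax":0,"ay":0,"az":0},{"tx":0.0003,"ty":0.0015,"tz":0,"ax":0,"ay":0,"az":0}]'
python3 chk.py t8
python3 - <<'E'
from h import *
p,_=grab_frame("scene");cv2.imwrite("pics/t8b.png",cv2.resize(p[160:220,260:340],None,fx=10,fy=10,interpolation=cv2.INTER_CUBIC))
p,_=grab_frame("top");cv2.imwrite("pics/t8t.png",p)
E
python3 chk.py
```

```text
time_s: 15.7
tool_pos: [638.6, 33.5, 84.1]
orientation: [-0.006, 0.175, 0.984, -0.036]
ft_force: [-1.8, -9.4, 1.4]
opening: 20.6
coupon xy [36.6 77.4] rod 119.58458896920104 tool [638.6  33.5  84.1] f [-1.8 -9.4  1.4] 20.57676608740341 15.7
coupon xy [36.7 77.5] rod 119.71581467526295 tool [638.7  33.6  84.1] f [-2.4 -9.1  1. ] 20.60064865859627 15.85
```

View pics/t8b.png

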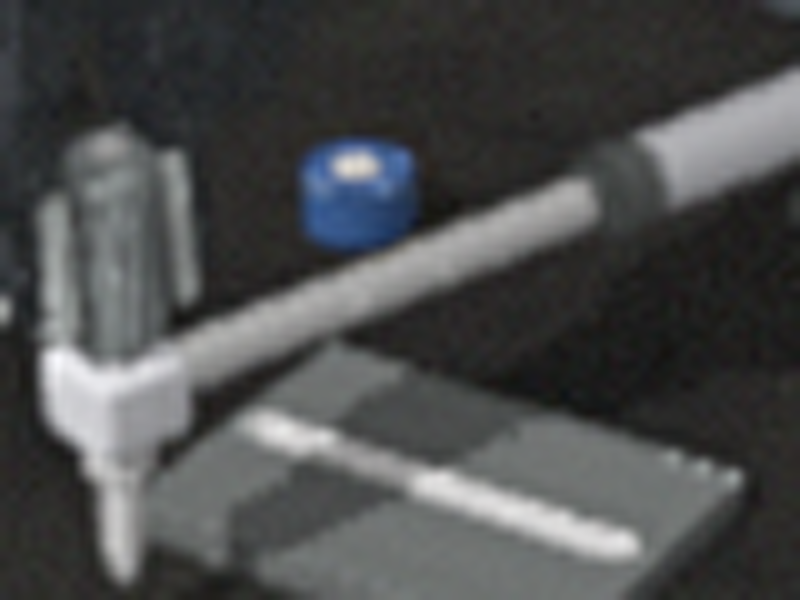

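View pics/t8t.png

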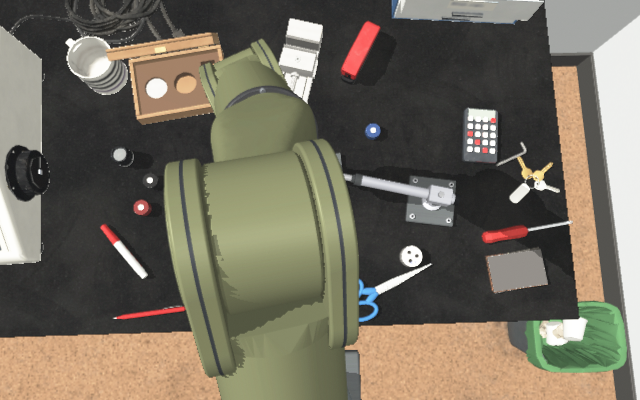

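Run:
```python
from h import *
np.set_printoptions(precision=1,suppress=True)
def S(x,y,z): return ray("scene",260+x/10-.45,160+y/10-.45,z)
P=np.array([565,-267.])
for q in((124,584),(118,582)):
    t=S(*q,16);print("tip",t,np.hypot(*(t[:2]-P))-190)
t=S(118,405,65) ;print(t)
# grip top centre
g=S(110,140,125);print("grip top",g,np.hypot(*(g[:2]-P))-190)
u=np.array([637.2,34.2])-P;u/=np.linalg.norm(u);w=np.array([-u[1],u[0]])
im=cv2.imread("pics/t8b.png")
def ring(L,r,col):
    pts=[]
    for a in np.linspace(0,2*np.pi,40):
        X=P+u*L+w*r*np.cos(a);pts.append((proj("scene",(*X,65+r*np.sin(a)))+.45-[260,160])*10)
    cv2.polylines(im,[np.array(pts).astype(int)],True,col,1)
ring(165,11.5,(0,0,255));ring(165+6,7.8,(0,255,0));ring(150,11.5,(255,0,255))
for v,c in((115,(255,0,0)),(120,(0,255,255)),(125,(255,255,0))):
    x=P+u*(190+v);
    for z in(16,125):
        a=(proj("scene",(*x,z))+.45-[260,160])*10;cv2.circle(im,tuple(int(k) for k in a),5,c,1);print(v,z,a)
cv2.imwrite("pics/t8o.png",im)
```

```text
tip [635.8  36.1  16. ] 121.30866831856974
tip [637.5  36.3  16. ] 121.87215417078306
[634.3  37.3  65. ]
grip top [641.7  28.2 125. ] 114.9527588582742
115 16 [141.8 570.9]
115 125 [125.3 149.6]
120 16 [124.1 578.7]
120 125 [106.4 156.3]
125 16 [106.3 586.5]
125 125 [ 87.3 163.1]
```

View pics/t8o.png

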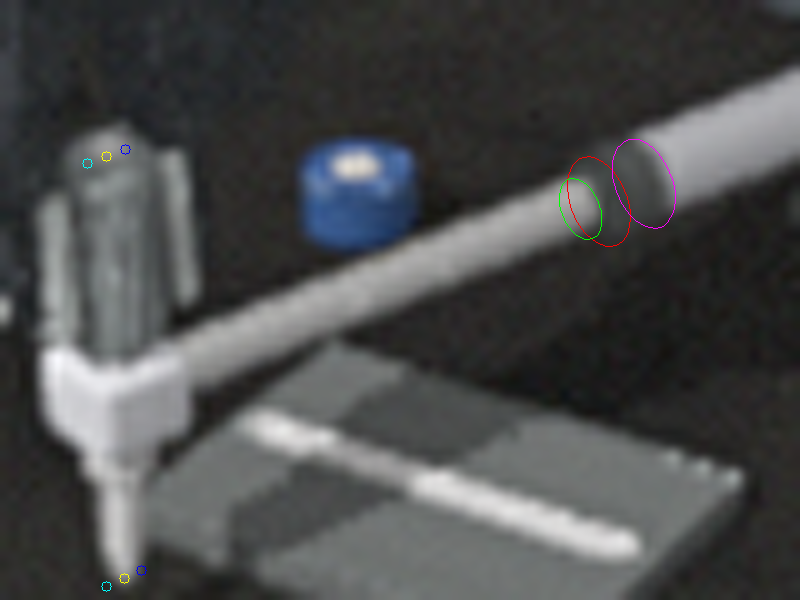

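```bash
python3 - <<'E'
from h import *
A=np.mean([grab_frame("scene")[0].astype(float) for _ in range(6)],0)
B=np.mean([grab_frame("top")[0].astype(float) for _ in range(4)],0)
np.save("pics/A.npy",A)
a=cv2.resize(np.clip(A[165:190,305:345]*1.3,0,255).astype(np.uint8),None,fx=18,fy=18,interpolation=cv2.INTER_LANCZOS4)
b=cv2.resize(np.clip(B[165:205,335:385]*1.0,0,255).astype(np.uint8),None,fx=14,fy=14,interpolation=cv2.INTER_LANCZOS4)
cv2.imwrite("pics/ma.png",a);cv2.imwrite("pics/mb.png",b)
E
python3 chk.py
```

```text
coupon xy [36.7 77.5] rod 119.68545519046575 tool [638.7  33.6  84.1] f [-2.5 -8.7  2.2] 20.365309846965122 16.35
```

View pics/ma.png

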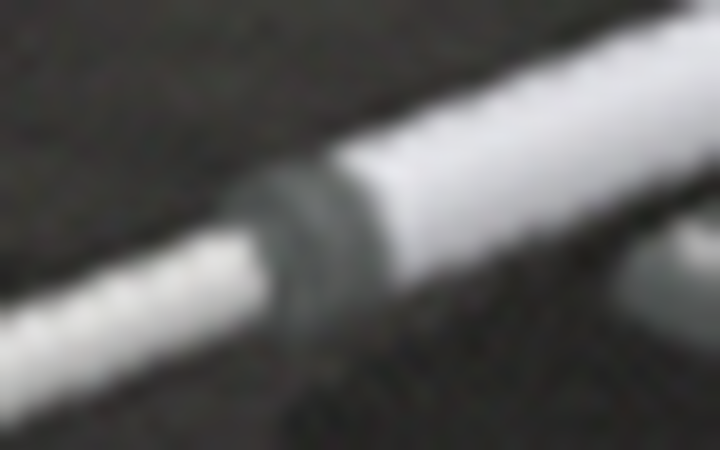

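View pics/mb.png

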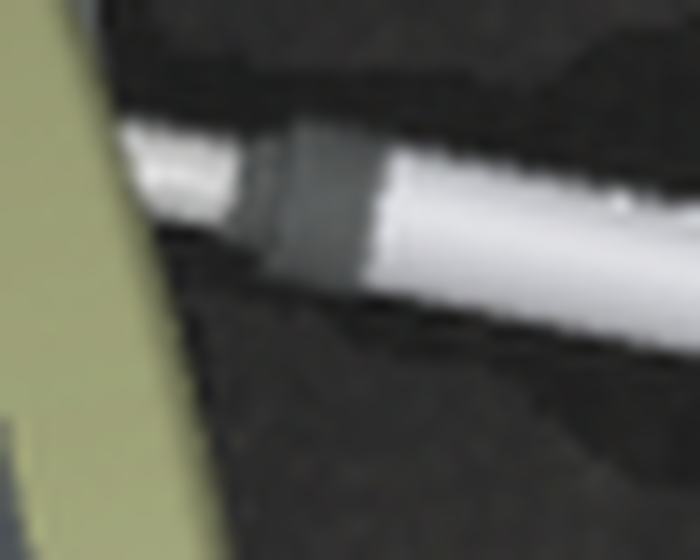

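In the averaged top view, the dark narrow ring is fully out at x ≈ 240–285. It measures about 6 mm, sits directly against the collar, and there is no bright gap. The scene-view tip gives about 121 mm, the tool pose about 120 mm, and the arm holds steady, so I'm handing in.

Run:
```python
from plant import *
import numpy as np
s=get_state();print(s['tool_pos'],np.abs(s['qd']).max(),s['ft_force'],s['opening'])
print(finish_job())
```

```text
[638.66497022  33.55992135  84.11089479] 0.002370530991427766 [-2.5120324  -8.68199846  2.22224417] 20.365309846965122
the job is handed in; nothing more can be done
None
```

I gripped the probe and traced the bead from its near end to its far end at about 3 cm/s. I then pulled the rod out to the ring mark and handed the job in at about 16.4 s, still holding it there. No verdict was reported.

- **Trace:** the tip stayed within about 1 mm of the bead's centre line by tool pose during the trace. My first stop at the near end was about 3 mm off, and I nudged it back before starting. At the far end the picture put the tip 1–2 mm right of centre, still inside the 7 mm limit.
- **Rod length:** the tool pose gave 119.7 mm and the scene-camera tip about 121–122 mm. The top view showed the whole ring just out, with no gap to the collar. The grip's top edge in the scene view gave about 115 mm, but I set it aside because that point is hard to place in the picture.
- **Hold:** the arm stayed steady for over half a second, with about 9 N at the wrist against the spring.
- **Gripper tilt:** the gripper had tilted about 4° by the end. I left it, as the hold was stable.
- **Samples:** the steel sample and the mount were still in place in the last top view. The arm hid the reference block there, so it was only seen in place in the scene views; nothing passed near it.

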